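# Load the polarimeter: cell on its cradles, keeper over, stuck carriage home

## Robot

A 7-joint arm with a two-finger parallel gripper is mounted at the origin on a cart in front of the work surface, level with it; the furniture and walls round the work are solid. World frame = base frame: x ahead of the robot, y to its left, z up, the work surface at z = 0. Lengths are in mm, angles in rad, forces in N, time in s.
With the tool pointing down it reaches from about 400 to 850 mm from the base axis. Payload 6.9 kg.
Tool frame: the origin (TCP) lies between the finger pads; the fingertips stand 11 mm ahead of it and the grasp point (between the pads) lies 8 mm behind it; z points along the fingers, y is the line along which they close (so a half turn about z gives the same grasp; the last joint's range is limited). The gripper opens to 85 mm and grips with 20 to 120 N. Pads are 22 mm wide; open, the fingers measure 114 mm over their backs; the gripper's body (76 mm by 85 mm) begins 54 mm behind the grasp point. The pads swing forward as they close: fully open they stand 13 mm farther back than shut.
Start: joints at [-1.214, 0.507, -0.238, 1.5, 0.126, 1.149, -0.155], TCP at [155.737, 605.275, 242.275] pointing down, gripper open.
Joint ranges: [-3.08, 3.08], [-0.24, 2.05], [-1.43, 1.35], [0, 2.5], [-1.52, 4.66], [0.17, 1.96], [-2.89, 2.89]. Speed limits (rad/s): [2.39, 2.39, 3.14, 3.14, 3.14, 3.14, 3.14].

## Interface

Orientations are given as a unit quaternion [w, x, y, z].
In Python, from rig import bot gives the robot as it stands.
- The arm moves only by the tool move_arm, never from a script. Its argument "series" is a list of rows, each an object with "delta_pos": the shift along the tool's x, y, z in mm, a list of three; "delta_rot": the turn, a rotation vector about the tool's x, y, z in rad, a list of three; "claw": the opening, from 0 (shut) to 1 (fully open). A call has 1 to 8 rows; each row shifts and turns the commanded pose from where the row before left it, along the tool's axes as they then stand; what a row does not reach is not made up. A row lasts 1/8 s, in which the tool goes at most 62.5 mm and 10.7 degrees, less where a joint would pass 70% of its speed; a pose out of reach is approached as far as the arm can. A call with a gripper value outside its range is refused whole. The fingers move at their own pace and stop on an object; "grip_force" is the grip in N (left out, the last holds). Time passes only in rows, so rows that do not move let the fingers close. It gives the time, the measured TCP pose, the force, the opening and the grip force at its end, in the units of the state.
- bot.sense(): the state, without advancing time (a new reading comes with each control period).
- bot.get_image(name): name is "side" or "top"; returns the picture (480x640x3 uint8, red, green, blue); there is no depth.
- bot.get_calibration(name): a dict with "fx", "fy", "cx", "cy" (pixels), "R" (3x3) and "t" (3): a world point X has camera coordinates R X + t. Camera axes: x right, y down, z forward; pixel columns grow to the right and rows downward; lengths in mm; the calibration is good to about 2 mm. A picture is of the moment at which its call begins. get_calibration takes no time and is no camera call.
- bot.close_job(): hands the job in; it is judged then, once.
The state is a dict: "clock": time; "joints": joint angles; "joint_vel": joint speeds; "joint_efforts": joint torques, N m; "position": TCP position; "ee_rot": TCP orientation; "wrist_force": force on the tool from outside, world axes, zero at the start; "moment": the same for the moment, N m; "opening": opening from 0.0 (shut) to 1.0 (fully open); "gripper_force": force on a finger pad.
Only numpy, scipy, OpenCV 4.12 (cv2) and the standard library are available. Lean on these libraries where they do the work, as an engineer would, in place of code of your own. Each camera call takes 0.05 s, during which the arm holds its last target. There are 200 camera calls.

## Task

Load the polarimeter for a reading. Lay the long glass tube gently on the two V-cradles of the parked sample carriage, swing the keeper over so that it rests on the tube, and only then push the carriage, which is stuck where it was parked, into the dark chamber until it stands against its end stop, without slamming or ramming it; it must stay there, with the tube still lying in the cradles under the keeper. Leave the short tube in its rest and do not disturb the glassware.

Things in the scene. Friction and masses are not known exactly. Their poses are not given: they have to be found in the camera images.
- polarimeter: fixed instrument: white dark chamber, 100 wide, 118 high, 235 mm long, open at one end only, on a grey base whose rail runs 268 mm out of the mouth. Origin: on the worktop under the middle of the mouth; y along the rail INTO the chamber (roughly the robot's left), x across it, away from the robot, z up. The mouth is clear 45 mm to each side and up to 113 mm over the worktop
- carriage (a joint): travel (m) of the sample carriage along polarimeter +y, into the chamber; starts parked at 0 to 0.012. It is stuck over the first 25 to 30 mm of travel, where it takes about 9 to 15 N; then it breaks free, may jump, and runs with about 2 N. The end stop meets it at 0.175 to 0.2; a steady push of up to 25 N there does no harm. It stays where it is left
- cradle_mid (a point): on the carriage: where the middle of a laid tube's axis belongs, 72 mm over the worktop, axes as the polarimeter's, travels with the carriage. Two black ribs, 8 mm thick, 48 mm wide, with 90-degree V notches stand at y = -44 and +44 mm, tops 3 mm above the axis; between them only the carriage plate, 28 mm below the axis. The lamp's barrel begins at y = -92 mm
- push_pad (a point): on the carriage: middle of the flat rubber pad (52 wide, 56 mm high) on the outer face of its grey lamp block (60 wide, 44 to 116 mm over the worktop), 78 mm over the worktop: push here towards polarimeter +y. With the carriage at the end stop the pad is still about 55 to 85 mm outside the mouth
- keeper (a joint): angle (rad) of the keeper, a steel finger 8 mm wide, hinged on the carriage about a line along y at x = +31, y = -63, z = +18 mm from cradle_mid. At 0 it leans 0.6 rad back past upright, away from the robot; starts in 0 to 0.15. Push it from behind towards polarimeter -x: past about 0.6 its weight carries it on until it rests on the laid tube at about 2.1
- keeper_tip (a point): middle of the black crossbar (16 mm thick, 24 mm long along y) at the keeper's free end, 66 mm from the hinge; leaning back it stands about 140 to 155 mm over the worktop. The two steel lugs that carry the hinge end 96 mm over the worktop
- carriage_nose (a point): the leading face of the carriage, which meets the end stop; axes as the polarimeter's
- end_stop: fixed stop for the carriage inside the dark chamber, hidden from view; its place along the rail varies by 25 mm. Origin: under its face, axes as the polarimeter's; the carriage is against it when carriage_nose is level with it along the polarimeter's y
- long_tube: the tube to load: glass with steel end caps, 160 mm long; glass 26 mm in diameter over the middle 132 mm, caps 32 mm in diameter, 14 mm long; about 0.12 kg. Origin: its middle, on the axis; y along it; both ends alike. It starts level in one of the two places of the tube rest, its axis 36 mm over the worktop
- short_tube: the tube to leave: same make and diameters, only 100 mm long, in the other place of the rest
- tube_rest: fixed grey rest, plate 120 x 70 x 8 mm, with two places for tubes lying along its y axis (roughly away from the robot), at x = -35 and +35 mm; each has two V ribs, 8 mm thick and 46 mm wide, at y = -22 and +22 mm, at most 39 mm high. A tube can be taken from above across its middle, between the ribs. Origin: on the worktop under its middle
- beaker: bystander: 250 ml glass beaker, 77 mm across, 92 mm high; origin under its middle. It stands left of the fixed tower computer (360 mm tall; front face at x = 0.585 m, from y = 0.06 to 0.24 m), which rises behind the dark chamber: go round it, not through it
- flask: bystander: conical flask, 82 mm across, 128 mm high; origin under its middle

How it is judged (in metres and radians):
On the way, in this order (a step that is already met when the one before it is completed fails the run):
1. the long tube lies in both cradles of the parked carriage (not pushed on by more than about 25 mm), let go (x of long_tube in the frame of cradle_mid between -0.005 and 0.005 m and y of long_tube in the frame of cradle_mid between -0.016 and 0.016 m and z of long_tube in the frame of cradle_mid between -0.005 and 0.005 m and angle between the y axis of long_tube and the y axis of cradle_mid, either way round below 0.06 rad and value of joint carriage below 0.035 m and contact force between the fingers and long_tube below 0.2 N), for 0.2 s.
2. the keeper rests on the laid tube, the carriage still parked (x of long_tube in the frame of cradle_mid between -0.005 and 0.005 m and y of long_tube in the frame of cradle_mid between -0.016 and 0.016 m and z of long_tube in the frame of cradle_mid between -0.005 and 0.005 m and angle between the y axis of long_tube and the y axis of cradle_mid, either way round below 0.06 rad and value of joint carriage below 0.035 m and value of joint keeper above 1.95 rad), for 0.2 s.
3. the carriage has reached its end stop (x of long_tube in the frame of cradle_mid between -0.005 and 0.005 m and y of long_tube in the frame of cradle_mid between -0.016 and 0.016 m and z of long_tube in the frame of cradle_mid between -0.005 and 0.005 m and angle between the y axis of long_tube and the y axis of cradle_mid, either way round below 0.06 rad and value of joint keeper above 1.95 rad and y of carriage_nose in the frame of end_stop above -0.004 m), for 0.2 s.
At the end, for the whole second after the job is handed in: the carriage stands within 4 mm of its end stop, at rest; the long tube lies in both cradles (axis within 5 mm, along the cradles within 16 mm and 0.06 rad); the keeper rests on it (joint above 1.95) (all of step 3 and linear speed of long_tube below 0.02 m/s and velocity of joint carriage between -0.01 and 0.01 m/s); the robot touches nothing.
It fails at once if the glass tube is dropped from more than about 13 mm (let go and falling faster than 0.5 m/s) (contact force between the fingers and long_tube below 0.1 N and linear speed of long_tube above 0.5 m/s).
It fails at once if the carriage flies along the rail (faster than 0.4 m/s) (velocity of joint carriage above 0.4 m/s).
It fails at once if the carriage is slammed or rammed against the stop (over 100 N) (contact force between end_stop and anything else above 100 N).
It fails at once if the short tube, the beaker or the flask is moved by more than 20 mm (distance of any of short_tube, beaker, flask from where it was at the start of the episode above 0.02 m).
It also fails if it takes over 72 s, if anything falls off the work surface, if the arm or the gripper's body presses on something with over 40 N, if the wrist force passes 120 N, or if a joint passes its speed limit or range.

## Working session

There is one attempt and no reset: what is moved stays moved. The work goes in short steps, Python scripts to look and compute and a tool call to move; the robot and the scene stay as the last step left them, time stands still between calls to the robot, and variables do not carry over. Pictures are saved under pics/ and viewed, at most 11 in all, crops included, and the job is handed in when it is done.

Besides the shell and the picture viewer there is one more tool, called after "Call:" as a command line: name --argument value ..., lists and objects as JSON in quotes. move_arm: Moves the arm, as the interface text tells. Its arguments: {"type":"object","properties":{"series":{"type":"array","items":{"type":"object","properties":{"delta_pos":{"type":"array","items":{"type":"number"}},"delta_rot":{"type":"array","items":{"type":"number"}},"claw":{"type":"number"}}}},"grip_force":{"type":"number"}},"required":["series"]}

```bash
mkdir -p pics; ls
python3 - <<'E'
from rig import bot
import cv2,numpy as np
for n in("side","top"):
    im=bot.get_image(n); cv2.imwrite(f"pics/{n}0.png",im[:,:,::-1]); c=bot.get_calibration(n); print(n,{k:np.round(v,3).tolist() for k,v in c.items()})
    R=np.array(c['R']);print(-R.T@np.array(c['t']))
print(bot.sense())
E
```

```text
pics
side {'fx': 532.48, 'fy': 532.48, 'cx': 320.714, 'cy': 239.364, 'R': [[0.992, -0.129, -0.014], [-0.057, -0.341, -0.938], [0.116, 0.931, -0.345]], 't': [-541.89, 146.282, 1218.099]}
[  404.36013823 -1154.19067724   550.58564368]
top {'fx': 473.681, 'fy': 473.681, 'cx': 313.878, 'cy': 235.953, 'R': [[-0.019, -1.0, 0.011], [-0.987, 0.017, -0.157], [0.157, -0.014, -0.988]], 't': [-0.881, 569.499, 1092.787]}
[ 391.31966405    4.78266195 1168.4864766 ]
{'clock': 0.1, 'joints': array([-1.21348978,  0.50828543, -0.23753924,  1.50104647,  0.12569901,
        1.14887828, -0.15476702]), 'joint_vel': array([ 0.00113848, -0.00212705, -0.00039351, -0.00324066,  0.00158041,
        0.00150185,  0.0012932 ]), 'joint_efforts': array([-5.13010978e-03, -6.21838331e+01, -2.19443902e+00, -2.50207740e+01,
        1.26391425e-02,  7.78267568e-03, -1.23424317e-05]), 'position': array([155.67871042, 604.85435395, 241.49248342]), 'ee_rot': array([-9.27524354e-05,  1.25544764e-01,  9.92087622e-01, -8.09106169e-04]), 'wrist_force': array([0.09374414, 0.02715531, 0.31903847]), 'moment': array([-0.07500257, -0.01222601,  0.03317626]), 'gripper_force': 0.0, 'opening': 0.9986584502959577}
```

View pics/side0.png

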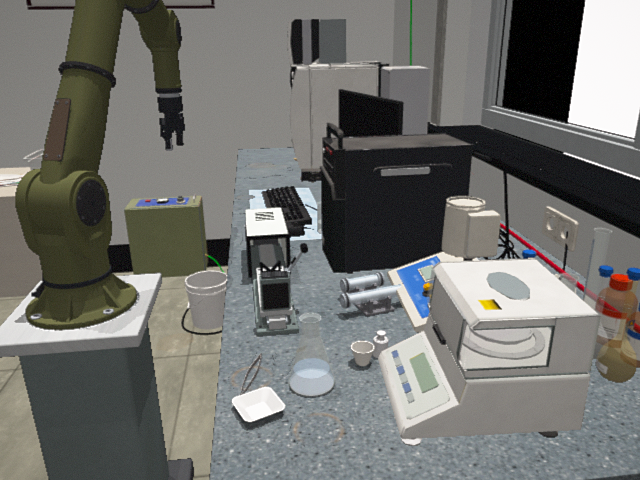

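View pics/top0.png

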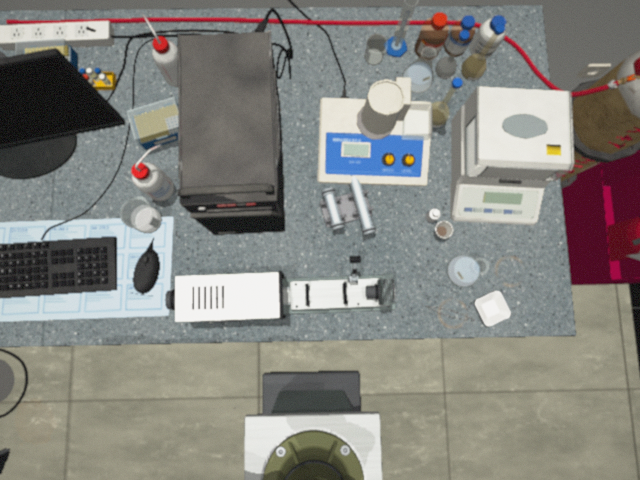

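The side view shows the chamber at about (267,235), the lamp block with its pad at about (275,292), the tubes at about (365,285) and the flask at about (311,370). In the top view the chamber is at (175-282, 272-320), the carriage at (288-395, 280-308) and the keeper bar at about (355,259). The long tube is the right one, about (351,180) to (370,233), and the short tube is the left one. I'll zoom in next.

Run:
```python
import cv2,numpy as np
a=cv2.imread("pics/top0.png")[165:325,265:415]; b=cv2.imread("pics/side0.png")[225:340,235:425]
cv2.imwrite("pics/ta.png",cv2.resize(a,None,fx=3.75,fy=3.75,interpolation=cv2.INTER_CUBIC))
cv2.imwrite("pics/sa.png",cv2.resize(b,None,fx=4,fy=4,interpolation=cv2.INTER_CUBIC))
```

```text
(no output)
```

View pics/ta.png

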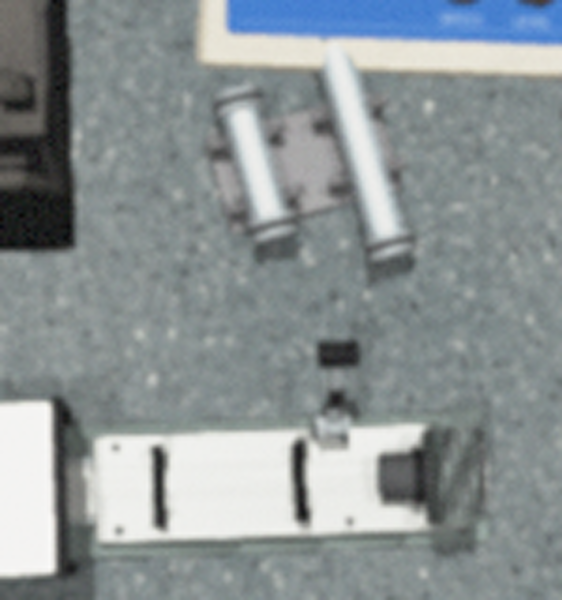

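View pics/sa.png

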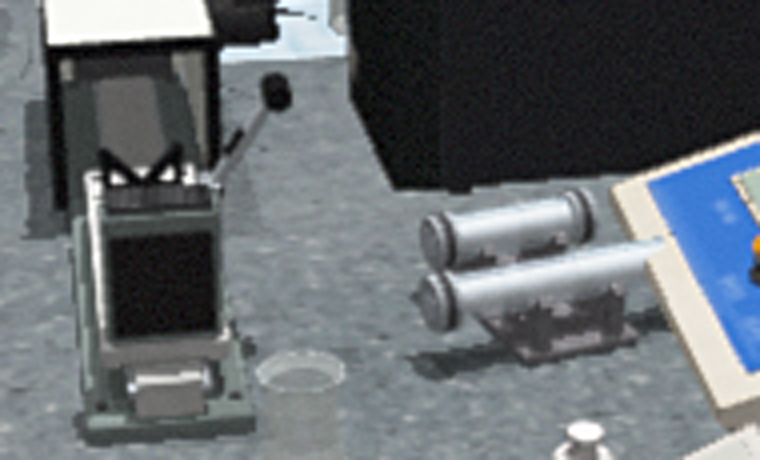

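The crops give me these features. In the top crop, the V ribs are at x≈160 and 301, the keeper bar is at (338,353) and the long tube runs from (333,45) to (392,255). In the side crop, the pad spans (108,235) to (217,340), the keeper bar is at (275,92) and the long tube's near cap is at (437,303).

```bash
cat > h.py <<'E'
import numpy as np
from rig import bot
C={n:bot.get_calibration(n) for n in("side","top")}
def ray(n,p):
    c=C[n];R=np.array(c['R']);o=-R.T@np.array(c['t'])
    d=R.T@np.array([(p[0]-c['cx'])/c['fx'],(p[1]-c['cy'])/c['fy'],1.]);return o,d/np.linalg.norm(d)
def plane(n,p,z):
    o,d=ray(n,p);return o+d*(z-o[2])/d[2]
def tri(ps,pt):
    o1,d1=ray("side",ps);o2,d2=ray("top",pt)
    s=np.linalg.lstsq(np.c_[d1,-d2],o2-o1,rcond=None)[0]
    a,b=o1+s[0]*d1,o2+s[1]*d2;return (a+b)/2,np.linalg.norm(a-b)
def T(x,y):return (265+x/3.75,165+y/3.75)
def S(x,y):return (235+x/4,225+y/4)
E
python3 - <<'E'
from h import *
np.set_printoptions(precision=1,suppress=True)
for n,p in dict(ribP0=(160,447),ribP1=(160,528),ribM0=(301,441),ribM1=(301,522)).items(): print(n,plane("top",T(*p),75))
print("ribs mid",plane("top",T(230.5,484.5),75))
print("mouth corners z118",plane("top",T(57,402),118),plane("top",T(57,574),118))
for p in [(108,235),(215,230),(218,333),(112,345)]: pass
# pad: use z plane unknown-> tri vs block top edge
print("keeper",tri(S(275,92),T(338,353)))
for z in(50,106): print("pad row z",z,[plane("side",S(*p),z) for p in ([(110,345),(219,333)] if z==50 else [(107,235),(215,229)])])
print("tube axis ends z36",plane("top",T(393,252),36),plane("top",T(333,47),36))
print("near cap tri",tri(S(437,303),T(394,258)))
print("short",plane("top",T(237,95),36),plane("top",T(275,232),36))
for p in [(211,150),(375,105),(400,175),(238,220)]: print("rest rib",plane("top",T(*p),38))
print("flask",plane("top",(463,270),30))
E
```

```text
ribP0 [452.5   5.7  75. ]
ribP1 [403.4   6.5  75. ]
ribM0 [454.6 -81.   75. ]
ribM1 [405.4 -79.5  75. ]
ribs mid [428.9 -37.   75. ]
mouth corners z118 [477.7  66.1 118. ] [377.5  66.8 118. ]
keeper (array([500.2, -98.7, 141.8]), np.float64(2.168964383716948))
pad row z 50 [array([ 404.3, -197.6,   50. ]), array([ 459.1, -193.2,   50. ])]
pad row z 106 [array([ 405.9, -188.3,  106. ]), array([ 459.3, -189.7,  106. ])]
tube axis ends z36 [ 577.7 -147.2   36. ] [ 715.3 -112.7   36. ]
near cap tri (array([ 576.2, -148.1,   34.7]), np.float64(4.3800583823290715))
short [683.8 -48.7  36. ] [592.1 -71.1  36. ]
rest rib [646.7 -30.8  38. ]
rest rib [ 675.1 -138.8   38. ]
rest rib [ 628.1 -153.4   38. ]
rest rib [600.1 -47.3  38. ]
flask [ 482.3 -369.9   30. ]
```

Call:
move_arm --series '[{"delta_pos": [-41,-35,0],"delta_rot": [0,0,0],"claw": 1},{"delta_pos": [-41,-35,0],"delta_rot": [0,0,0],"claw": 0.6},{"delta_pos": [-41,-35,0],"delta_rot": [0,0,0],"claw": 0.6},{"delta_pos": [-41,-35,0],"delta_rot": [0,0,0],"claw": 0.6},{"delta_pos": [-41,-35,0],"delta_rot": [0,0,0],"claw": 0.6},{"delta_pos": [-41,-35,0],"delta_rot": [0,0,0],"claw": 0.6},{"delta_pos": [-41,-35,0],"delta_rot": [0,0,0],"claw": 0.6},{"delta_pos": [-41,-35,0],"delta_rot": [0,0,0],"claw": 0.6}]'

```text
clock: 1.1
position: [404.3, 250.7, 242.2]
ee_rot: [-0.0, 0.126, 0.992, -0.0]
wrist_force: [0.6, 0.3, -0.1]
opening: 0.599
gripper_force: 0.0
```

Call:
move_arm --series '[{"delta_pos": [-17,-47,0],"delta_rot": [0,0,0],"claw": 0.6},{"delta_pos": [-17,-47,0],"delta_rot": [0,0,0],"claw": 0.6},{"delta_pos": [-17,-47,0],"delta_rot": [0,0,0],"claw": 0.6},{"delta_pos": [-17,-47,0],"delta_rot": [0,0,0],"claw": 0.6},{"delta_pos": [-17,-47,0],"delta_rot": [0,0,0],"claw": 0.6},{"delta_pos": [-17,-47,0],"delta_rot": [0,0,0],"claw": 0.6},{"delta_pos": [-17,-47,0],"delta_rot": [0,0,0],"claw": 0.6},{"delta_pos": [0,0,0],"delta_rot": [0,0,0],"claw": 0.6}]'

```text
clock: 2.1
position: [436.5, -99.8, 242.1]
ee_rot: [-0.0, 0.129, 0.992, -0.001]
wrist_force: [1.3, 0.6, 0.1]
opening: 0.603
gripper_force: 0.0
```

```bash
cat >> h.py <<'E'
from scipy.spatial.transform import Rotation as Ro
def goto(target=None,yaw=None):
    "shift in tool axes and tool turn; yaw = world angle of tool y"
    s=bot.sense();q=s['ee_rot'];R=Ro.from_quat([q[1],q[2],q[3],q[0]]).as_matrix();p=np.array(s['position'])
    np.set_printoptions(precision=2,suppress=True)
    print("t",s['clock'],"pos",p,"yaw_y",np.arctan2(R[1,1],R[0,1]),"z",R[:,2],"F",s['wrist_force'],"open",s['opening'],s['gripper_force'],"j",s['joints'])
    if target is not None: print("tool shift",R.T@(np.array(target)-p))
    if yaw is not None:
        x=[np.sin(yaw),-np.cos(yaw),0];y=[np.cos(yaw),np.sin(yaw),0]
        W=np.array([x,y,[0,0,-1]]).T
        if np.linalg.det(W)<0: W[:,0]*=-1
        print("tool rot",Ro.from_matrix(R.T@W).as_rotvec())
E
python3 - <<'E'
from h import *
goto([600,-135,250],-1.326)
print("right place",plane("top",T(358.5,150.5),38),"left",plane("top",T(255,177),38))
E
```

```text
t 2.1 pos [436.5  -99.85 242.07] yaw_y 1.312130411931295 z [-0. -0. -1.] F [1.33 0.62 0.15] open 0.603336609407026 0.0 j [ 0.12  0.23  0.07  1.94 -0.02  0.97  1.5 ]
tool shift [-167.05    7.82   -7.96]
tool rot [-0.    0.    2.64]
right place [ 644.8  -126.92   38.  ] left [628.29 -58.98  38.  ]
```

Call:
move_arm --series '[{"delta_pos": [-40,2,0],"delta_rot": [0,0,0],"claw": 0.6},{"delta_pos": [-40,2,0],"delta_rot": [0,0,0],"claw": 0.6},{"delta_pos": [-40,2,0],"delta_rot": [0,0,0],"claw": 0.6},{"delta_pos": [-40,2,0],"delta_rot": [0,0,0.176],"claw": 0.6},{"delta_pos": [0,0,0],"delta_rot": [0,0,0.176],"claw": 0.6},{"delta_pos": [0,0,0],"delta_rot": [0,0,0.176],"claw": 0.6},{"delta_pos": [0,0,0],"delta_rot": [0,0,0.176],"claw": 0.6},{"delta_pos": [0,0,0],"delta_rot": [0,0,0.176],"claw": 0.6}]'

```text
clock: 3.1
position: [593.7, -126.4, 241.8]
ee_rot: [-0.001, 0.538, 0.843, 0.0]
wrist_force: [0.3, 0.1, -0.2]
opening: 0.604
gripper_force: 0.0
```

Call:
move_arm --series '[{"delta_pos": [0,0,0],"delta_rot": [0,0,0.176],"claw": 0.6},{"delta_pos": [0,0,0],"delta_rot": [0,0,0.176],"claw": 0.6},{"delta_pos": [0,0,0],"delta_rot": [0,0,0.176],"claw": 0.6},{"delta_pos": [0,0,0],"delta_rot": [0,0,0.176],"claw": 0.6},{"delta_pos": [0,0,0],"delta_rot": [0,0,0.176],"claw": 0.6},{"delta_pos": [0,0,0],"delta_rot": [0,0,0.176],"claw": 0.6},{"delta_pos": [0,0,0],"delta_rot": [0,0,0.176],"claw": 0.6},{"delta_pos": [0,0,0],"delta_rot": [0,0,0.176],"claw": 0.6}]'

```text
clock: 4.1
position: [593.8, -126.3, 241.8]
ee_rot: [-0.001, 0.956, 0.294, -0.0]
wrist_force: [0.1, 0.2, 0.5]
opening: 0.603
gripper_force: 0.0
```

Run:
```python
from h import *
goto([645.5,-128.5,110],-1.326)
```

```text
t 4.1 pos [ 593.81 -126.32  241.78] yaw_y -0.9734517239403282 z [-0.  0. -1.] F [0.11 0.15 0.5 ] open 0.6026753061068306 0.0 j [-0.23  0.55  0.67  1.56 -0.36  1.16 -0.46]
tool shift [ 41.52  31.07 131.73]
tool rot [-0.    0.    0.35]
```

Call:
move_arm --series '[{"delta_pos": [20,15,0],"delta_rot": [0,0,0],"claw": 0.6},{"delta_pos": [21,16,10],"delta_rot": [0,0,0],"claw": 0.6},{"delta_pos": [0,0,40],"delta_rot": [0,0,0.176],"claw": 0.6},{"delta_pos": [0,0,40],"delta_rot": [0,0,0.176],"claw": 0.6},{"delta_pos": [0,0,41],"delta_rot": [0,0,0],"claw": 0.6},{"delta_pos": [0,0,0],"delta_rot": [0,0,0],"claw": 0.6}]'

```text
clock: 4.85
position: [643.3, -127.8, 107.8]
ee_rot: [-0.002, 0.992, 0.125, -0.003]
wrist_force: [-0.5, -0.1, 1.3]
opening: 0.601
gripper_force: 0.0
```

Run:
```python
from h import *
import cv2
a=bot.get_image("top")[130:290,290:450,::-1]; b=bot.get_image("side")[200:340,280:440,::-1]
k=dict(fx=2.5,fy=2.5,interpolation=cv2.INTER_CUBIC)
a=cv2.resize(a,None,**k);b=cv2.resize(b,None,**k)
cv2.imwrite("pics/g1.png",np.hstack([a[:350],b]))
goto([645.5,-128.5,110],-1.326)
```

```text
t 4.95 pos [ 645.56 -129.84  112.03] yaw_y -1.3201940334810716 z [ 0.  0. -1.] F [0.67 0.43 1.3 ] open 0.5985010959174394 0.0 j [-0.21  0.77  0.68  1.58 -0.55  0.99 -0.68]
tool shift [ 0.28 -1.32  2.03]
tool rot [-0.   -0.    0.01]
```

View pics/g1.png

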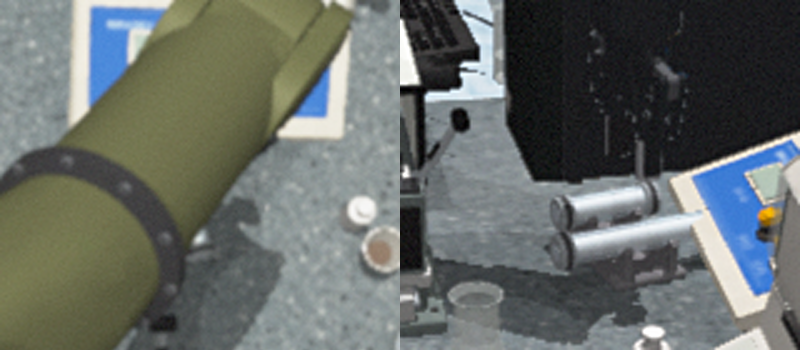

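The arm hides the tubes in the top view. In the side view the fingers are over the long tube at about (640,160) in the crop, so I'm going down.

Call:
move_arm --series '[{"delta_pos": [0,0,30],"delta_rot": [0,0,0],"claw": 0.6},{"delta_pos": [0,0,25],"delta_rot": [0,0,0],"claw": 0.6},{"delta_pos": [0,0,15],"delta_rot": [0,0,0],"claw": 0.6},{"delta_pos": [0,0,13],"delta_rot": [0,0,0],"claw": 0.6},{"delta_pos": [0,0,0],"delta_rot": [0,0,0],"claw": 0.6},{"delta_pos": [0,0,0],"delta_rot": [0,0,0],"claw": 0.5}]'

```text
clock: 5.7
position: [646.7, -129.4, 29.4]
ee_rot: [-0.0, 0.992, 0.125, 0.001]
wrist_force: [4.9, 3.7, -0.8]
opening: 0.5
gripper_force: 2.6
```

Call:
move_arm --series '[{"delta_pos": [0,0,0],"delta_rot": [0,0,0],"claw": 0.25},{"delta_pos": [0,0,0],"delta_rot": [0,0,0],"claw": 0.2},{"delta_pos": [0,0,0],"delta_rot": [0,0,0],"claw": 0.2},{"delta_pos": [0,0,0],"delta_rot": [0,0,0],"claw": 0.2},{"delta_pos": [0,0,0],"delta_rot": [0,0,0],"claw": 0.2}]' --grip_force 25

```text
clock: 6.32
position: [646.6, -129.0, 29.5]
ee_rot: [-0.001, 0.992, 0.125, 0.001]
wrist_force: [3.0, 3.1, 1.4]
opening: 0.293
gripper_force: 26.4
```

Call:
move_arm --series '[{"delta_pos": [0,0,-8],"delta_rot": [0,0,0],"claw": 0.2},{"delta_pos": [0,0,-20],"delta_rot": [0,0,0],"claw": 0.2},{"delta_pos": [0,0,-32],"delta_rot": [0,0,0],"claw": 0.2},{"delta_pos": [0,0,-35],"delta_rot": [0,0,0],"claw": 0.2},{"delta_pos": [0,0,-35],"delta_rot": [0,0,0],"claw": 0.2},{"delta_pos": [0,0,-35],"delta_rot": [0,0,0],"claw": 0.2},{"delta_pos": [0,0,-20],"delta_rot": [0,0,0],"claw": 0.2},{"delta_pos": [0,0,0],"delta_rot": [0,0,0],"claw": 0.2}]'

```text
clock: 7.32
position: [645.1, -131.5, 215.6]
ee_rot: [0.001, 0.992, 0.124, 0.001]
wrist_force: [-0.2, -0.2, -1.9]
opening: 0.296
gripper_force: 26.3
```

Call:
move_arm --series '[{"delta_pos": [-28,-22,0],"delta_rot": [0,0,0],"claw": 0.2},{"delta_pos": [-32,-24,0],"delta_rot": [0,0,0],"claw": 0.2},{"delta_pos": [-32,-24,0],"delta_rot": [0,0,0],"claw": 0.2},{"delta_pos": [-32,-24,0],"delta_rot": [0,0,0],"claw": 0.2},{"delta_pos": [-32,-24,0],"delta_rot": [0,0,0],"claw": 0.2},{"delta_pos": [-32,-24,0],"delta_rot": [0,0,0],"claw": 0.2},{"delta_pos": [0,0,0],"delta_rot": [0,0,-0.1],"claw": 0.2},{"delta_pos": [0,0,0],"delta_rot": [0,0,-0.165],"claw": 0.2}]'

```text
clock: 8.32
position: [426.5, -38.8, 212.6]
ee_rot: [-0.0, 0.966, 0.257, -0.001]
wrist_force: [0.4, -1.4, -1.6]
opening: 0.29
gripper_force: 26.3
```

Call:
move_arm --series '[{"delta_pos": [0,0,0],"delta_rot": [0,0,-0.165],"claw": 0.2},{"delta_pos": [0,0,0],"delta_rot": [0,0,-0.165],"claw": 0.2},{"delta_pos": [0,0,0],"delta_rot": [0,0,-0.165],"claw": 0.2},{"delta_pos": [0,0,0],"delta_rot": [0,0,-0.165],"claw": 0.2},{"delta_pos": [0,0,0],"delta_rot": [0,0,-0.165],"claw": 0.2},{"delta_pos": [0,0,0],"delta_rot": [0,0,-0.165],"claw": 0.2},{"delta_pos": [0,0,0],"delta_rot": [0,0,-0.085],"claw": 0.2},{"delta_pos": [0,0,0],"delta_rot": [0,0,0],"claw": 0.2}]'

```text
clock: 9.32
position: [426.9, -39.5, 212.7]
ee_rot: [-0.001, 0.701, 0.713, -0.001]
wrist_force: [-0.1, -0.7, -0.8]
opening: 0.295
gripper_force: 26.3
```

Run:
```python
from h import *
import cv2
A=bot.get_image("top")[:,:,::-1];B=bot.get_image("side")[:,:,::-1]
cv2.imwrite("pics/t2.png",A);cv2.imwrite("pics/s2.png",B)
a=A[200:340,250:410]; b=B[140:280,200:360]
k=dict(fx=2.5,fy=2.5,interpolation=cv2.INTER_CUBIC)
cv2.imwrite("pics/g2.png",np.hstack([cv2.resize(a,None,**k),cv2.resize(b,None,**k)]))
goto([429,-37,150],0.022)
```

```text
t 9.425 pos [427.31 -39.35 212.88] yaw_y 0.016641177580923757 z [-0. -0. -1.] F [ 0.11  0.38 -1.75] open 0.29165950868349644 26.263462901115417 j [-0.37  0.27  0.51  2.03 -0.17  0.88  0.26]
tool shift [ 2.33  1.81 62.87]
tool rot [-0.    0.   -0.01]
```

View pics/g2.png

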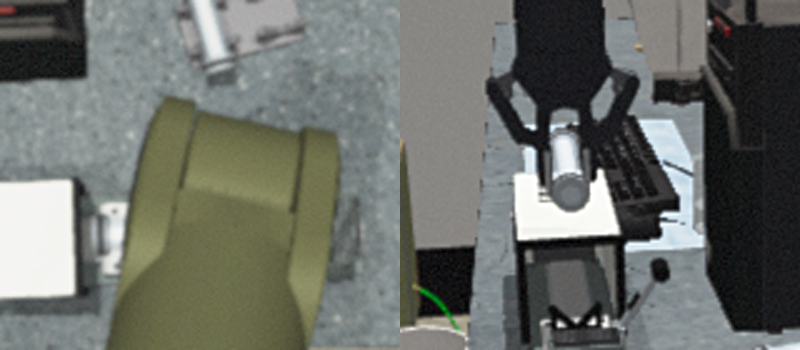

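The side view shows the tube held level across the jaws, its near cap face at about (268,217) in full-image pixels and the V notch at about (271,269). I'll compare the two in that camera.

Run:
```python
from h import *
def aty(p,y):
    o,d=ray("side",p);return o+d*(y-o[1])/d[1]
np.set_printoptions(precision=1,suppress=True)
print("cap face @z220.9",plane("side",(267.6,216.8),220.9))
print("far end top edge @z236.9",plane("side",(266,184.5),236.9))
for p in [(270.75,270.75),S(101,163),S(180,150)]: print("rib",aty(p,-85))
def proj(X):
    c=C["side"];q=np.array(c['R'])@X+np.array(c['t']);return c['fx']*q[0]/q[2]+c['cx'],c['fy']*q[1]/q[2]+c['cy']
print(proj(np.array([428.7,-119.3,220.9])),proj(np.array([430,-81,53.6])))
```

```text
cap face @z220.9 [ 425.5 -115.7  220.9]
far end top edge @z236.9 [429.8  88.2 236.9]
rib [427.1 -85.   88. ]
rib [405.1 -85.  101.3]
rib [447.9 -85.  106. ]
(np.float64(269.22583156153087), np.float64(217.2594745199921)) (np.float64(272.72150660471607), np.float64(284.26562483954507))
```

Call:
move_arm --series '[{"delta_pos": [3,2,25],"delta_rot": [0,0,-0.006],"claw": 0.2},{"delta_pos": [0,0,35],"delta_rot": [0,0,0],"claw": 0.2},{"delta_pos": [0,0,35],"delta_rot": [0,0,0],"claw": 0.2},{"delta_pos": [0,0,25],"delta_rot": [0,0,0],"claw": 0.2},{"delta_pos": [0,0,12],"delta_rot": [0,0,0],"claw": 0.2},{"delta_pos": [0,0,5],"delta_rot": [0,0,0],"claw": 0.2},{"delta_pos": [0,0,0],"delta_rot": [0,0,0],"claw": 0.2}]'

```text
clock: 10.3
position: [430.1, -36.3, 76.6]
ee_rot: [0.0, 0.698, 0.716, 0.0]
wrist_force: [0.9, -0.4, -0.6]
opening: 0.295
gripper_force: 26.2
```

Run:
```python
from h import *
import cv2
A=bot.get_image("top")[:,:,::-1];B=bot.get_image("side")[:,:,::-1]
cv2.imwrite("pics/t3.png",A);cv2.imwrite("pics/s3.png",B)
a=A[230:330,270:400]; b=B[220:320,220:330]
cv2.imwrite("pics/g3.png",np.hstack([cv2.resize(a,(430,330),interpolation=2),cv2.resize(b,(363,330),interpolation=2)]))
goto([429.5,-36,64],0.022)
```

```text
t 10.4 pos [430.37 -36.27  76.96] yaw_y 0.024753693369231226 z [ 0.  0. -1.] F [-0.18 -0.87 -0.8 ] open 0.29392294877941505 26.241987347602844 j [-0.24  0.48  0.38  2.21 -0.36  0.51  0.44]
tool shift [ 0.29 -0.88 12.96]
tool rot [0. 0. 0.]
```

View pics/g3.png

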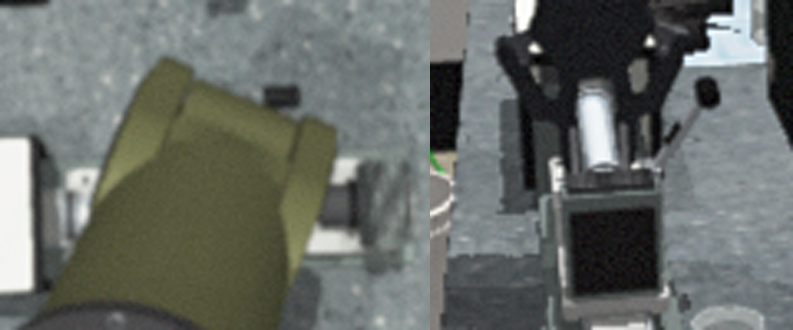

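The tube sits over the cradles just behind the lamp block, about x=271 in full-image pixels. The keeper bar is clear at (304,249). I'll lower it slowly while watching the force.

Call:
move_arm --series '[{"delta_pos": [0,-1,4],"delta_rot": [0,0,0],"claw": 0.2},{"delta_pos": [0,0,4],"delta_rot": [0,0,0],"claw": 0.2},{"delta_pos": [0,0,2],"delta_rot": [0,0,0],"claw": 0.2},{"delta_pos": [0,0,1],"delta_rot": [0,0,0],"claw": 0.2},{"delta_pos": [0,0,0],"delta_rot": [0,0,0],"claw": 0.2}]'

```text
clock: 11.02
position: [430.1, -36.3, 65.6]
ee_rot: [0.001, 0.698, 0.716, 0.001]
wrist_force: [2.7, 0.5, 3.4]
opening: 0.294
gripper_force: 26.6
```

Call:
move_arm --series '[{"delta_pos": [0,0,1.5],"delta_rot": [0,0,0],"claw": 0.2},{"delta_pos": [0,0,0],"delta_rot": [0,0,0],"claw": 0.2}]'

```text
clock: 11.28
position: [430.4, -36.3, 65.1]
ee_rot: [0.001, 0.698, 0.716, 0.001]
wrist_force: [-1.2, 2.0, 21.0]
opening: 0.295
gripper_force: 28.2
```

Call:
move_arm --series '[{"delta_pos": [0,0,-1],"delta_rot": [0,0,0],"claw": 0.2},{"delta_pos": [0,0,0],"delta_rot": [0,0,0],"claw": 0.3},{"delta_pos": [0,0,0],"delta_rot": [0,0,0],"claw": 0.45},{"delta_pos": [0,0,0],"delta_rot": [0,0,0],"claw": 0.6},{"delta_pos": [0,0,0],"delta_rot": [0,0,0],"claw": 0.6},{"delta_pos": [0,0,0],"delta_rot": [0,0,0],"claw": 0.6}]'

```text
clock: 12.02
position: [428.5, -36.2, 64.6]
ee_rot: [-0.0, 0.698, 0.716, -0.0]
wrist_force: [0.4, -0.1, -0.4]
opening: 0.6
gripper_force: 0.0
```

Call:
move_arm --series '[{"delta_pos": [0,0,-10],"delta_rot": [0,0,0],"claw": 0.6},{"delta_pos": [0,0,-20],"delta_rot": [0,0,0],"claw": 0.6},{"delta_pos": [0,0,-30],"delta_rot": [0,0,0],"claw": 0.6},{"delta_pos": [0,0,-40],"delta_rot": [0,0,0],"claw": 0.6},{"delta_pos": [0,0,-40],"delta_rot": [0,0,0],"claw": 0.6},{"delta_pos": [0,0,-20],"delta_rot": [0,0,0],"claw": 0.4},{"delta_pos": [0,0,0],"delta_rot": [0,0,0],"claw": 0}]'

```text
clock: 12.9
position: [429.5, -36.4, 226.5]
ee_rot: [0.001, 0.698, 0.716, 0.001]
wrist_force: [-0.2, 0.2, -1.1]
opening: 0.202
gripper_force: 0.0
```

Call:
move_arm --series '[{"delta_pos": [-22,40,0],"delta_rot": [0,0,0],"claw": 0},{"delta_pos": [-22,40,0],"delta_rot": [0,0,0],"claw": 0},{"delta_pos": [-21,40,0],"delta_rot": [0,0,0],"claw": 0},{"delta_pos": [0,0,40],"delta_rot": [0,0,0],"claw": 0},{"delta_pos": [0,0,40],"delta_rot": [0,0,0],"claw": 0},{"delta_pos": [0,0,10],"delta_rot": [0,0,0],"claw": 0},{"delta_pos": [0,0,0],"delta_rot": [0,0,0],"claw": 0}]'

```text
clock: 13.78
position: [550.1, -98.3, 134.6]
ee_rot: [-0.0, 0.698, 0.716, -0.001]
wrist_force: [0.4, -0.4, -0.4]
opening: 0.002
gripper_force: 0.0
```

Run:
```python
from h import *
import cv2
A=bot.get_image("top")[:,:,::-1];B=bot.get_image("side")[:,:,::-1]
cv2.imwrite("pics/t4.png",A);cv2.imwrite("pics/s4.png",B)
a=A[210:330,270:400]; b=B[200:320,230:360]
cv2.imwrite("pics/g4.png",np.hstack([cv2.resize(a,(390,360),interpolation=2),cv2.resize(b,(390,360),interpolation=2)]))
goto([550,-99,136],0.022)
```

```text
t 13.875 pos [551.14 -98.49 136.04] yaw_y 0.024958891842492125 z [ 0. -0. -1.] F [ 0.45  0.74 -0.66] open 0.002407203160129836 0.0 j [-0.17  0.55  0.47  1.83 -0.33  0.84  0.49]
tool shift [-0.48 -1.15  0.04]
tool rot [0. 0. 0.]
```

View pics/g4.png

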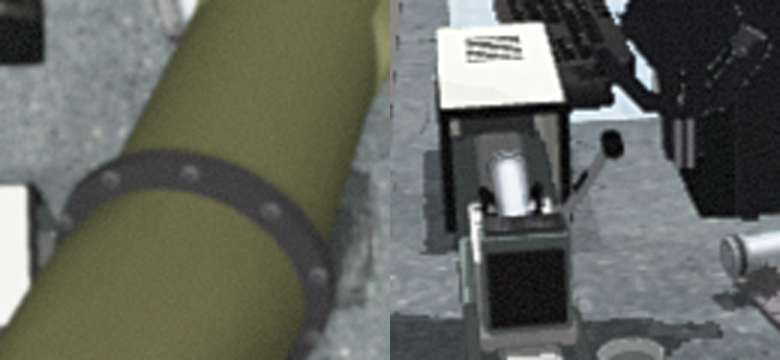

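The tube lies in the V notches, seen behind the lamp block at about (510,185) in the crop. The closed fingers at (683,140) are behind the keeper bar at (612,143), so I'll sweep towards -x.

Call:
move_arm --series '[{"delta_pos": [0,-20,0],"delta_rot": [0,0,0],"claw": 0},{"delta_pos": [0,-10,0],"delta_rot": [0,0,0],"claw": 0},{"delta_pos": [0,-8,0],"delta_rot": [0,0,0],"claw": 0},{"delta_pos": [0,-8,0],"delta_rot": [0,0,0],"claw": 0},{"delta_pos": [0,-8,0],"delta_rot": [0,0,0],"claw": 0},{"delta_pos": [0,-8,0],"delta_rot": [0,0,0],"claw": 0},{"delta_pos": [0,-6,0],"delta_rot": [0,0,0],"claw": 0},{"delta_pos": [0,-5,0],"delta_rot": [0,0,0],"claw": 0}]'

```text
clock: 14.88
position: [477.1, -100.1, 134.8]
ee_rot: [-0.0, 0.698, 0.716, -0.0]
wrist_force: [-0.4, -0.4, 0.2]
opening: 0.002
gripper_force: 0.0
```

Call:
move_arm --series '[{"delta_pos": [0,-4,0],"delta_rot": [0,0,0],"claw": 0},{"delta_pos": [0,-4,0],"delta_rot": [0,0,0],"claw": 0},{"delta_pos": [0,-4,0],"delta_rot": [0,0,0],"claw": 0},{"delta_pos": [0,-4,0],"delta_rot": [0,0,0],"claw": 0},{"delta_pos": [0,-4,0],"delta_rot": [0,0,0],"claw": 0},{"delta_pos": [0,0,0],"delta_rot": [0,0,0],"claw": 0}]'

```text
clock: 15.62
position: [457.2, -100.5, 134.8]
ee_rot: [-0.0, 0.698, 0.716, -0.0]
wrist_force: [-0.6, -0.2, -0.6]
opening: 0.001
gripper_force: 0.0
```

Run:
```python
from h import *
import cv2
B=bot.get_image("side")[:,:,::-1]
cv2.imwrite("pics/s5.png",B)
cv2.imwrite("pics/g5.png",cv2.resize(B[200:320,230:360],(650,600),interpolation=2))
goto()
```

```text
t 15.675 pos [ 457.44 -100.52  134.83] yaw_y 0.02487199278772077 z [ 0.  0. -1.] F [-0.63  0.15 -0.55] open 0.000528824367294854 0.0 j [-0.18  0.44  0.48  2.06 -0.3   0.72  0.52]
```

View pics/g5.png

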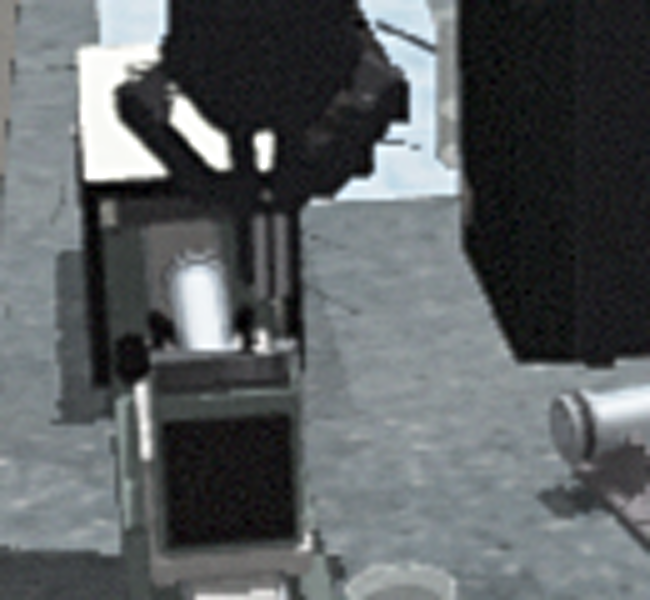

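The keeper has swung over. Its crossbar is at about (133,355) in the crop, to the left of the tube. Next I'll go up, round and down in front of the pad.

Call:
move_arm --series '[{"delta_pos": [0,0,-35],"delta_rot": [0,0,0],"claw": 0},{"delta_pos": [0,0,-30],"delta_rot": [0,0,0],"claw": 0},{"delta_pos": [-42,-10,0],"delta_rot": [0,0,0],"claw": 0},{"delta_pos": [-42,-10,0],"delta_rot": [0,0,0],"claw": 0},{"delta_pos": [-42,-9,0],"delta_rot": [0,0,0],"claw": 0},{"delta_pos": [0,0,45],"delta_rot": [0,0,0],"claw": 0},{"delta_pos": [0,0,45],"delta_rot": [0,0,0],"claw": 0},{"delta_pos": [0,0,40],"delta_rot": [0,0,0],"claw": 0}]'

```text
clock: 16.68
position: [431.7, -227.3, 68.4]
ee_rot: [0.0, 0.698, 0.716, -0.0]
wrist_force: [0.1, -0.2, -0.9]
opening: 0.0
gripper_force: 0.0
```

Run:
```python
from h import *
import cv2
A=bot.get_image("top")[:,:,::-1];B=bot.get_image("side")[:,:,::-1]
cv2.imwrite("pics/s6.png",B)
a=A[230:330,280:420]; b=B[200:340,210:360]
cv2.imwrite("pics/g6.png",np.hstack([cv2.resize(a,(390,360),interpolation=2),cv2.resize(b,(390,360),interpolation=2)]))
goto([432,-205,70],0.022)
```

```text
t 16.775 pos [ 429.74 -226.11   66.74] yaw_y 0.02479105953197171 z [-0.01  0.   -1.  ] F [-0.4   0.49 -0.29] open 0.002669572559121973 0.0 j [ 0.15  0.57  0.42  2.08 -0.41  0.58  0.89]
tool shift [21.06  2.76 -3.22]
tool rot [-0.01 -0.    0.  ]
```

View pics/g6.png

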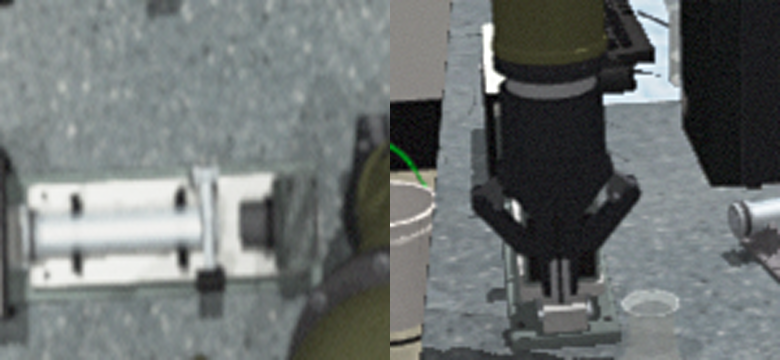

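The top view shows the tube lying straight in both ribs, with the keeper across it and its crossbar at (210,280) in the crop. The fingers stand in front of the pad, so I'll push slowly.

Call:
move_arm --series '[{"delta_pos": [8,2,-2],"delta_rot": [0,0,0],"claw": 0},{"delta_pos": [5,0,0],"delta_rot": [0,0,0],"claw": 0},{"delta_pos": [3,0,0],"delta_rot": [0,0,0],"claw": 0},{"delta_pos": [3,0,0],"delta_rot": [0,0,0],"claw": 0},{"delta_pos": [3,0,0],"delta_rot": [0,0,0],"claw": 0}]'

```text
clock: 17.4
position: [433.2, -205.0, 72.1]
ee_rot: [0.0, 0.698, 0.716, 0.0]
wrist_force: [-1.0, 0.1, -0.6]
opening: 0.003
gripper_force: 0.0
```

Call:
move_arm --series '[{"delta_pos": [2,0,0],"delta_rot": [0,0,0],"claw": 0},{"delta_pos": [2,0,0],"delta_rot": [0,0,0],"claw": 0},{"delta_pos": [2,0,0],"delta_rot": [0,0,0],"claw": 0},{"delta_pos": [2,0,0],"delta_rot": [0,0,0],"claw": 0}]'

```text
clock: 17.9
position: [433.0, -200.4, 72.0]
ee_rot: [0.002, 0.699, 0.715, -0.001]
wrist_force: [-0.9, -11.7, -5.9]
opening: -0.003
gripper_force: 0.0
```

Call:
move_arm --series '[{"delta_pos": [2.5,0,0],"delta_rot": [0,0,0],"claw": 0},{"delta_pos": [2.5,0,0],"delta_rot": [0,0,0],"claw": 0},{"delta_pos": [2.5,0,0],"delta_rot": [0,0,0],"claw": 0},{"delta_pos": [2.5,0,0],"delta_rot": [0,0,0],"claw": 0},{"delta_pos": [2.5,0,0],"delta_rot": [0,0,0],"claw": 0},{"delta_pos": [2.5,0,0],"delta_rot": [0,0,0],"claw": 0},{"delta_pos": [2.5,0,0],"delta_rot": [0,0,0],"claw": 0},{"delta_pos": [2.5,0,0],"delta_rot": [0,0,0],"claw": 0}]'

```text
clock: 18.9
position: [432.6, -179.1, 71.9]
ee_rot: [0.001, 0.699, 0.715, -0.001]
wrist_force: [1.2, -2.7, -0.2]
opening: 0.001
gripper_force: 0.0
```

Call:
move_arm --series '[{"delta_pos": [2,0,0],"delta_rot": [0,0,0],"claw": 0},{"delta_pos": [2,0,0],"delta_rot": [0,0,0],"claw": 0},{"delta_pos": [2,0,0],"delta_rot": [0,0,0],"claw": 0},{"delta_pos": [2,0,0],"delta_rot": [0,0,0],"claw": 0},{"delta_pos": [2,0,0],"delta_rot": [0,0,0],"claw": 0},{"delta_pos": [2,0,0],"delta_rot": [0,0,0],"claw": 0},{"delta_pos": [2,0,0],"delta_rot": [0,0,0],"claw": 0},{"delta_pos": [2,0,0],"delta_rot": [0,0,0],"claw": 0}]'

```text
clock: 19.9
position: [432.0, -161.1, 71.8]
ee_rot: [-0.0, 0.698, 0.716, -0.0]
wrist_force: [0.2, -1.7, -0.3]
opening: 0.001
gripper_force: 0.0
```

Call:
move_arm --series '[{"delta_pos": [4,0,0],"delta_rot": [0,0,0],"claw": 0},{"delta_pos": [5,0,0],"delta_rot": [0,0,0],"claw": 0},{"delta_pos": [6,0,0],"delta_rot": [0,0,0],"claw": 0},{"delta_pos": [6,0,0],"delta_rot": [0,0,0],"claw": 0},{"delta_pos": [6,0,0],"delta_rot": [0,0,0],"claw": 0},{"delta_pos": [6,0,0],"delta_rot": [0,0,0],"claw": 0},{"delta_pos": [6,0,0],"delta_rot": [0,0,0],"claw": 0},{"delta_pos": [6,0,0],"delta_rot": [0,0,0],"claw": 0}]'

```text
clock: 20.9
position: [430.9, -115.8, 71.8]
ee_rot: [0.0, 0.698, 0.716, -0.0]
wrist_force: [0.3, -2.1, 0.4]
opening: 0.001
gripper_force: 0.0
```

Call:
move_arm --series '[{"delta_pos": [6,0,0],"delta_rot": [0,0,0],"claw": 0},{"delta_pos": [6,0,0],"delta_rot": [0,0,0],"claw": 0},{"delta_pos": [6,0,0],"delta_rot": [0,0,0],"claw": 0},{"delta_pos": [6,0,0],"delta_rot": [0,0,0],"claw": 0},{"delta_pos": [6,0,0],"delta_rot": [0,0,0],"claw": 0},{"delta_pos": [6,0,0],"delta_rot": [0,0,0],"claw": 0},{"delta_pos": [5,0,0],"delta_rot": [0,0,0],"claw": 0},{"delta_pos": [4,0,0],"delta_rot": [0,0,0],"claw": 0}]'

```text
clock: 21.9
position: [429.7, -70.8, 71.8]
ee_rot: [-0.0, 0.698, 0.716, -0.0]
wrist_force: [1.6, -1.8, 0.9]
opening: 0.001
gripper_force: 0.0
```

Call:
move_arm --series '[{"delta_pos": [3,0,0],"delta_rot": [0,0,0],"claw": 0},{"delta_pos": [3,0,0],"delta_rot": [0,0,0],"claw": 0},{"delta_pos": [3,0,0],"delta_rot": [0,0,0],"claw": 0},{"delta_pos": [2,0,0],"delta_rot": [0,0,0],"claw": 0},{"delta_pos": [2,0,0],"delta_rot": [0,0,0],"claw": 0}]'

```text
clock: 22.52
position: [429.4, -58.1, 71.8]
ee_rot: [-0.0, 0.698, 0.716, -0.0]
wrist_force: [0.3, -1.6, 0.2]
opening: -0.001
gripper_force: 0.0
```

Call:
move_arm --series '[{"delta_pos": [2,0,0],"delta_rot": [0,0,0],"claw": 0},{"delta_pos": [2,0,0],"delta_rot": [0,0,0],"claw": 0},{"delta_pos": [2,0,0],"delta_rot": [0,0,0],"claw": 0},{"delta_pos": [2,0,0],"delta_rot": [0,0,0],"claw": 0},{"delta_pos": [2,0,0],"delta_rot": [0,0,0],"claw": 0},{"delta_pos": [1.5,0,0],"delta_rot": [0,0,0],"claw": 0},{"delta_pos": [1.5,0,0],"delta_rot": [0,0,0],"claw": 0},{"delta_pos": [1,0,0],"delta_rot": [0,0,0],"claw": 0}]'

```text
clock: 23.52
position: [429.1, -44.1, 71.8]
ee_rot: [-0.0, 0.698, 0.716, -0.0]
wrist_force: [0.8, -0.8, -1.0]
opening: 0.003
gripper_force: 0.0
```

Call:
move_arm --series '[{"delta_pos": [1,0,0],"delta_rot": [0,0,0],"claw": 0},{"delta_pos": [1,0,0],"delta_rot": [0,0,0],"claw": 0},{"delta_pos": [1,0,0],"delta_rot": [0,0,0],"claw": 0},{"delta_pos": [1,0,0],"delta_rot": [0,0,0],"claw": 0}]'

```text
clock: 24.02
position: [429.0, -40.2, 71.8]
ee_rot: [0.0, 0.698, 0.716, -0.0]
wrist_force: [1.2, -2.0, 0.0]
opening: 0.003
gripper_force: 0.0
```

Call:
move_arm --series '[{"delta_pos": [1,0,0],"delta_rot": [0,0,0],"claw": 0},{"delta_pos": [1,0,0],"delta_rot": [0,0,0],"claw": 0},{"delta_pos": [1,0,0],"delta_rot": [0,0,0],"claw": 0},{"delta_pos": [1,0,0],"delta_rot": [0,0,0],"claw": 0}]'

```text
clock: 24.52
position: [428.9, -36.2, 71.8]
ee_rot: [0.0, 0.698, 0.716, -0.0]
wrist_force: [0.4, -0.8, 0.0]
opening: -0.001
gripper_force: 0.0
```

Call:
move_arm --series '[{"delta_pos": [1,0,0],"delta_rot": [0,0,0],"claw": 0},{"delta_pos": [1,0,0],"delta_rot": [0,0,0],"claw": 0},{"delta_pos": [1,0,0],"delta_rot": [0,0,0],"claw": 0},{"delta_pos": [1,0,0],"delta_rot": [0,0,0],"claw": 0},{"delta_pos": [1,0,0],"delta_rot": [0,0,0],"claw": 0}]'

```text
clock: 25.15
position: [428.7, -31.2, 71.8]
ee_rot: [0.0, 0.698, 0.716, -0.0]
wrist_force: [1.2, -1.5, -0.4]
opening: -0.002
gripper_force: 0.0
```

Call:
move_arm --series '[{"delta_pos": [1,0,0],"delta_rot": [0,0,0],"claw": 0},{"delta_pos": [1,0,0],"delta_rot": [0,0,0],"claw": 0},{"delta_pos": [1,0,0],"delta_rot": [0,0,0],"claw": 0},{"delta_pos": [1,0,0],"delta_rot": [0,0,0],"claw": 0}]'

```text
clock: 25.65
position: [428.6, -27.2, 71.8]
ee_rot: [-0.0, 0.698, 0.716, -0.0]
wrist_force: [0.6, -1.8, -0.8]
opening: -0.0
gripper_force: 0.0
```

One call per step from here on, checking the force after each.

Call:
move_arm --series '[{"delta_pos": [1,0,0],"delta_rot": [0,0,0],"claw": 0},{"delta_pos": [1,0,0],"delta_rot": [0,0,0],"claw": 0},{"delta_pos": [1,0,0],"delta_rot": [0,0,0],"claw": 0},{"delta_pos": [1,0,0],"delta_rot": [0,0,0],"claw": 0},{"delta_pos": [1,0,0],"delta_rot": [0,0,0],"claw": 0}]'

```text
clock: 26.28
position: [428.5, -22.2, 71.8]
ee_rot: [0.0, 0.698, 0.716, 0.0]
wrist_force: [0.5, -1.6, -0.1]
opening: 0.003
gripper_force: 0.0
```

Call:
move_arm --series '[{"delta_pos": [1,0,0],"delta_rot": [0,0,0],"claw": 0},{"delta_pos": [1,0,0],"delta_rot": [0,0,0],"claw": 0},{"delta_pos": [1,0,0],"delta_rot": [0,0,0],"claw": 0},{"delta_pos": [1,0,0],"delta_rot": [0,0,0],"claw": 0},{"delta_pos": [1,0,0],"delta_rot": [0,0,0],"claw": 0}]'

```text
clock: 26.9
position: [428.4, -17.2, 71.8]
ee_rot: [0.0, 0.698, 0.716, -0.0]
wrist_force: [0.8, -1.1, 0.3]
opening: -0.001
gripper_force: 0.0
```

Call:
move_arm --series '[{"delta_pos": [1,0,0],"delta_rot": [0,0,0],"claw": 0},{"delta_pos": [1,0,0],"delta_rot": [0,0,0],"claw": 0},{"delta_pos": [1,0,0],"delta_rot": [0,0,0],"claw": 0},{"delta_pos": [1,0,0],"delta_rot": [0,0,0],"claw": 0},{"delta_pos": [1,0,0],"delta_rot": [0,0,0],"claw": 0}]'

```text
clock: 27.52
position: [428.3, -12.2, 71.8]
ee_rot: [-0.0, 0.698, 0.716, -0.0]
wrist_force: [2.0, -1.0, 0.4]
opening: 0.001
gripper_force: 0.0
```

Call:
move_arm --series '[{"delta_pos": [1,0,0],"delta_rot": [0,0,0],"claw": 0},{"delta_pos": [1,0,0],"delta_rot": [0,0,0],"claw": 0},{"delta_pos": [1,0,0],"delta_rot": [0,0,0],"claw": 0},{"delta_pos": [1,0,0],"delta_rot": [0,0,0],"claw": 0},{"delta_pos": [1,0,0],"delta_rot": [0,0,0],"claw": 0}]'

```text
clock: 28.15
position: [428.3, -11.8, 71.9]
ee_rot: [0.003, 0.7, 0.714, -0.001]
wrist_force: [-0.3, -20.8, -1.7]
opening: 0.0
gripper_force: 0.0
```

The stop is met, at about 21 N of steady push. I'll hold briefly, then back off.

Call:
move_arm --series '[{"delta_pos": [0,0,0],"delta_rot": [0,0,0],"claw": 0},{"delta_pos": [0,0,0],"delta_rot": [0,0,0],"claw": 0},{"delta_pos": [-3,0,0],"delta_rot": [0,0,0],"claw": 0},{"delta_pos": [-5,0,0],"delta_rot": [0,0,0],"claw": 0},{"delta_pos": [-15,0,0],"delta_rot": [0,0,0],"claw": 0},{"delta_pos": [-30,0,0],"delta_rot": [0,0,0],"claw": 0},{"delta_pos": [-30,0,0],"delta_rot": [0,0,0],"claw": 0},{"delta_pos": [-30,0,0],"delta_rot": [0,0,0],"claw": 0}]'

```text
clock: 29.15
position: [430.8, -120.3, 71.7]
ee_rot: [-0.001, 0.698, 0.716, 0.0]
wrist_force: [0.7, -0.9, 0.7]
opening: 0.002
gripper_force: 0.0
```

Call:
move_arm --series '[{"delta_pos": [0,0,-40],"delta_rot": [0,0,0],"claw": 0},{"delta_pos": [0,0,-40],"delta_rot": [0,0,0],"claw": 0},{"delta_pos": [0,0,-40],"delta_rot": [0,0,0],"claw": 0},{"delta_pos": [0,0,0],"delta_rot": [0,0,0],"claw": 0}]'

```text
clock: 29.65
position: [432.2, -120.1, 194.0]
ee_rot: [0.002, 0.698, 0.716, 0.002]
wrist_force: [0.7, -0.3, -1.2]
opening: -0.007
gripper_force: 0.0
```

Run:
```python
from h import *
import cv2
A=bot.get_image("top")[:,:,::-1];B=bot.get_image("side")[:,:,::-1]
a=A[210:340,220:400]; b=B[190:330,210:360]
cv2.imwrite("pics/g7.png",np.hstack([cv2.resize(a,(400,360),interpolation=2),cv2.resize(b,(390,360),interpolation=2)]))
goto()
```

```text
t 29.75 pos [ 430.79 -119.45  191.57] yaw_y 0.026159470533004388 z [ 0.  0. -1.] F [0.15 0.23 0.11] open 0.00034227858090353535 0.0 j [-0.24  0.34  0.61  2.03 -0.26  0.85  0.54]
```

View pics/g7.png

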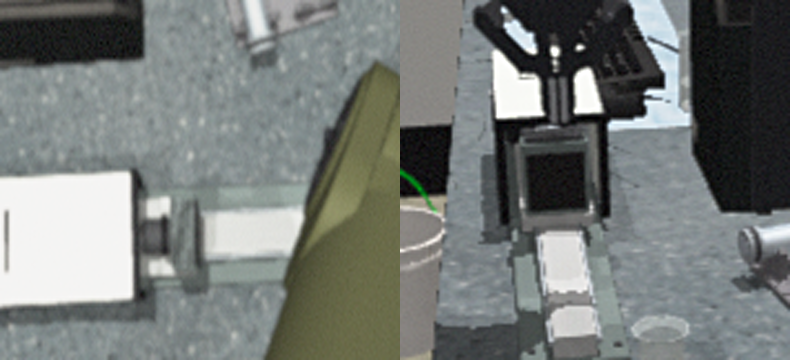

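The carriage is in the chamber, with its lamp block standing just outside the mouth at about (185,245) in the crop, and the arm is clear. I'm handing in the job.

```bash
python3 -c "
from rig import bot
print(bot.close_job())"
```

```text
the job is handed in; nothing more can be done
None
```

I laid the long tube in the cradles, swung the keeper over it, and pushed the carriage gently to its end stop (about 21 N). I then backed the arm clear and handed the job in at about 30 s; no verdict came back, and the tube and keeper could not be seen inside the chamber at the end.

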